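# Index the bobbin table by one station

## Robot

A 6-joint arm with a two-finger parallel gripper is mounted at the origin on a cart in front of the work surface, level with it; the furniture and walls round the work are solid. World frame = base frame: x ahead of the robot, y to its left, z up, the work surface at z = 0. Lengths are in m, angles in degrees, forces in N, time in s.
With the tool pointing down it reaches from about 0.375 to 0.9 m from the base axis. Payload 3.1 kg.
Tool frame: the origin (TCP) lies on the centre line of the jaws, within the pads' length; the fingertips stand 8 mm ahead of it and the grasp point (between the pads) lies 11 mm behind it (bot.tip_extent is the distance from the TCP to the fingertips, in m); z points along the fingers, y is the line along which they close (so a half turn about z gives the same grasp; the last joint's range is limited). The gripper opens to 87 mm and grips with 3 to 60 N. Pads are 19 mm wide; open, the fingers measure 117 mm over their backs; the gripper's body (75 mm by 190 mm) begins 51 mm behind the grasp point.
Start: joints at [62.195, 30.224, 82.088, -0, 67.689, -10.227], TCP at [0.189, 0.596, 0.198] pointing down, gripper open.
Joint ranges: [-176.69, 176.69], [-43.24, 126.21], [12.49, 139.97], [-82, 262], [0, 151.66], [-163.58, 163.58]. Speed limits (degrees/s): [159.86, 159.86, 180, 180, 180, 180].

## Interface

Orientations are given as a 3x3 rotation matrix whose columns are the frame's x, y, z axes.
In Python, from rig import bot, vision, workorder gives the robot as it stands.
- The arm moves only by the shell command python3 -m handwheel 'ROWS'. ROWS is JSON, a list of rows, each an object with "delta_rot": the turn, a rotation vector about the tool's x, y, z in rad, a list of three; "xyz": the shift along the tool's x, y, z in mm, a list of three; "hand": the closure, from -1 (fully open) to 1 (shut). A call has exactly 5 rows; each row is the pose to reach, as a shift and turn from the pose commanded when the call began, along the tool's axes at that moment; what a row does not reach only later rows make up. A row lasts 1/8 s, in which the tool goes at most 62.5 mm and 10.7 degrees, less where a joint would pass 70% of its speed; a pose out of reach is approached as far as the arm can. A call with a gripper value outside its range is refused whole. The fingers move at their own pace and stop on an object; the grip force is fixed at half the most. Time passes only in rows, so rows that repeat a pose let the fingers close, or fill a call up. It gives the time, the measured TCP pose, the force, the opening and the grip force at its end, in the units of the state.
- bot.read_state(): the state, without advancing time (a new reading comes with each control period).
- vision.capture(name): name is "scene" or "top" or "wrist"; returns the picture (384x512x3 uint8, red, green, blue); there is no depth.
- vision.camera_model(name): a dict with "camera_matrix" (3x3 intrinsics, pixels), "camera_from_world" (4x4, takes a point from world to camera coordinates). Camera axes: x right, y up, looking along -z (the intrinsics and any distortion apply to the point x, -y, -z); pixel columns grow to the right and rows downward; lengths in m; the calibration is good to about 2 mm. A picture is of the moment at which its call begins: read the wrist's pose just before it. camera_model takes no time and is no camera call; for the wrist camera it gives the pose at the moment of the call.
- workorder.hand_in(): hands the job in; it is judged then, once.
The state is a dict: "time_s": time; "joint_positions": joint angles; "qvel": joint speeds; "tau": joint torques, N m; "position": TCP position; "tcp_rot": TCP orientation; "force": force on the tool from outside, world axes, zero at the start; "moment": the same for the moment, N m; "opening": opening from 0.0 (shut) to 1.0 (fully open); "grasp_force": force on a finger pad.
Only numpy, scipy, OpenCV 4.12 (cv2) and the standard library are available. Lean on these libraries where they do the work, as an engineer would, in place of code of your own. Each camera call takes 0.05 s, during which the arm holds its last target. There are 200 camera calls.

## Task

Bring the next bobbin to the gauge: with the fingers, push the indexing table's hand wheel round clockwise (seen from above) by its upright handle through exactly one turn, so that the handle stands at the pointer again. Push gently and never grip the handle, do not run on past the pointer, leave the loose things round about where they are, and finish clear of the wheel.

Things in the scene. Friction and masses are not known exactly. Their poses are not given: they have to be found in the camera images.
- indexer: Grey cast indexing table, fixed to the bench, 320 x 115 mm. Origin on the bench top below the wheel's upright axis; z up; x points from the wheel to the round bobbin plate (140 mm across, axis 165 mm off, up to 86 mm high). At its -x end, 80 mm from the wheel's axis, a post with a small steel pointer (65 mm high) marks where the handle starts and must end.
- handle: Upright black handle on one spoke of the dark steel hand wheel, free to spin about its own axis: 46 mm tall, 19 mm thick (22 mm at the foot). Origin: centre of its foot, 80 mm above the bench, 56 mm from the wheel's axis; its top is 126 mm above the bench. A sideways push of 2 to 4 N moves it round; it stays where it is left.
- handwheel (a joint): Angle of the hand wheel, rad: about 0 at the start (handle at the pointer), grows clockwise seen from above, 6.28 after one turn, where nothing stops it. It cannot turn back beyond -0.3. Wheel 132 mm across; tops above the bench: rim and spokes 82 mm, hub 88 mm, so fingertips at 95 mm clear all but the handle. The bobbin plate turns a sixth as far.
- ring_gauge: Loose bystander: plain steel setting ring, 48 mm across, 14 mm high, beside the wheel; origin at the centre of its underside.
- test_weight: Loose bystander: small check weight with a knob, 22 mm across, 37 mm high, beside the table; origin at the centre of its underside.
- shim: Loose bystander: small olive setting block, 18 x 34 x 9 mm, beside the table; origin at the centre of its underside.
- eraser: Loose bystander: eraser, 20 x 42 x 12 mm, just outside the pointer post; origin at the centre of its underside.
- screwdriver: Loose bystander: screwdriver with an amber handle, 19 x 153 x 19 mm, at the right edge of the bench; origin at the centre of its underside.
- marker_black: Loose bystander: white and black marker, 13 x 146 x 15 mm, on the right side of the bench; origin at the centre of its underside.

How it is judged:
By the outcome, as a careful person would: the job done as asked, in the order asked, and still so for the second after the job is handed in, with the robot touching nothing.
It also fails if it takes over 45 s, if anything falls off the work surface, if the arm or the gripper's body presses on something with over 40 N, if the wrist force passes 120 N, or if a joint passes its speed limit or range.

## Working session

There is one attempt and no reset: what is moved stays moved. The work goes in short steps, Python scripts to look and compute and a shell command to move; the robot and the scene stay as the last step left them, time stands still between calls to the robot, and variables do not carry over. Pictures are saved under pics/ and viewed, at most 10 in all, crops included, and the job is handed in when it is done.

```bash
mkdir -p pics
python3 - <<'E'
from rig import bot,vision
import cv2,json
s=bot.read_state();print(s['position'],s['tcp_rot'],s['time_s'],s['opening'],bot.tip_extent)
for n in("scene","top"):
    im=vision.capture(n);cv2.imwrite(f'pics/{n}0.png',im[:,:,::-1])
    m=vision.camera_model(n);print(n,{k:(v.tolist() if hasattr(v,'tolist') else v) for k,v in m.items()})
E
```

```text
[0.18836815 0.59509722 0.19667112] [[-9.53293175e-01  3.02044822e-01 -1.02367543e-03]
 [ 3.02046304e-01  9.53291287e-01 -1.93701218e-03]
 [ 3.90796370e-04 -2.15573787e-03 -9.99997600e-01]] 0.0 0.9973074972124493 0.008
scene {'camera_matrix': [[401.21705620730745, 0.0, 257.9374024220115], [0.0, 401.21705620730745, 200.59146423533738], [0.0, 0.0, 1.0]], 'camera_from_world': [[-0.8809055529521985, -0.4731407466281755, -0.011968318934310282, 0.3785326104880367], [0.23689249369051346, -0.46266238612119237, 0.8542982283147581, -0.2217292553239472], [-0.40974059258397977, 0.7497208482820635, 0.5196453564116127, -0.6395818347749807], [0.0, 0.0, 0.0, 1.0]]}
top {'camera_matrix': [[351.9732173544435, 0.0, 252.56688451423722], [0.0, 351.9732173544435, 190.15188413998925], [0.0, 0.0, 1.0]], 'camera_from_world': [[-0.02624966658509015, -0.9995194359430086, -0.016487940330466442, -0.07922649746136168], [0.9804849783074671, -0.02895739431588739, 0.19444967633771, -0.5079468927048221], [-0.19483367860197462, -0.01106193864580865, 0.9807739144144378, -0.8548496882037421], [0.0, 0.0, 0.0, 1.0]]}
```

View pics/top0.png

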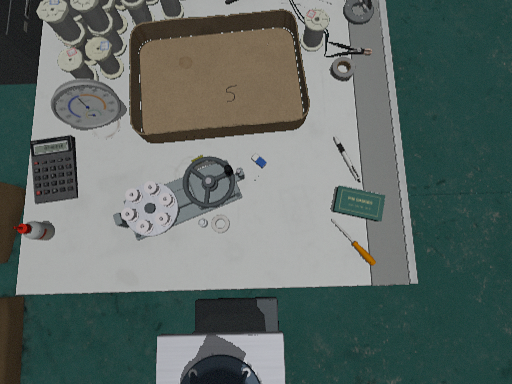

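View pics/scene0.png

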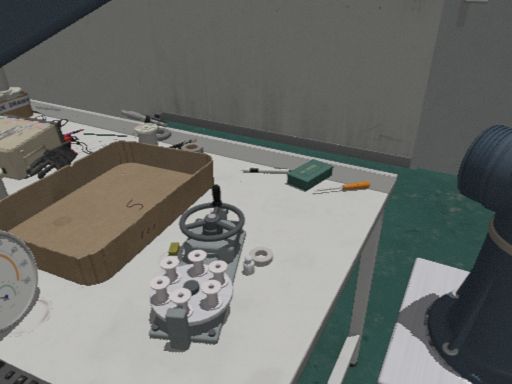

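The top view shows the wheel near (209,181), the handle at about (228,170), the pointer post at about (240,174) and the bobbin plate at (149,208). The scene view has the handle near (216,195) and the wheel near (212,222). I'll crop the top view and measure.

```bash
cat > h.py <<'E'
import numpy as np,cv2
from rig import bot,vision
def ray(n,uv,z,m=None):
    m=m or vision.camera_model(n);K=np.array(m['camera_matrix']);T=np.array(m['camera_from_world'])
    d=np.linalg.inv(K)@[uv[0],uv[1],1];d=d*[1,-1,-1]
    R=T[:3,:3];c=-R.T@T[:3,3];d=R.T@d
    return c+d*(z-c[2])/d[2]
def proj(n,p,m=None):
    m=m or vision.camera_model(n);K=np.array(m['camera_matrix']);T=np.array(m['camera_from_world'])
    q=T[:3,:3]@p+T[:3,3];q=K@(q*[1,-1,-1]);return q[:2]/q[2]
E
python3 - <<'E'
from h import *
a=cv2.imread('pics/top0.png');b=cv2.imread('pics/scene0.png')
x=cv2.resize(a[140:245,105:280],None,fx=4,fy=4,interpolation=cv2.INTER_CUBIC)
cv2.imwrite('pics/c1.png',x)
y=cv2.resize(b[175:275,150:290],None,fx=5,fy=5,interpolation=cv2.INTER_CUBIC)
cv2.imwrite('pics/c2.png',y)
E
```

```text
(no output)
```

View pics/c1.png

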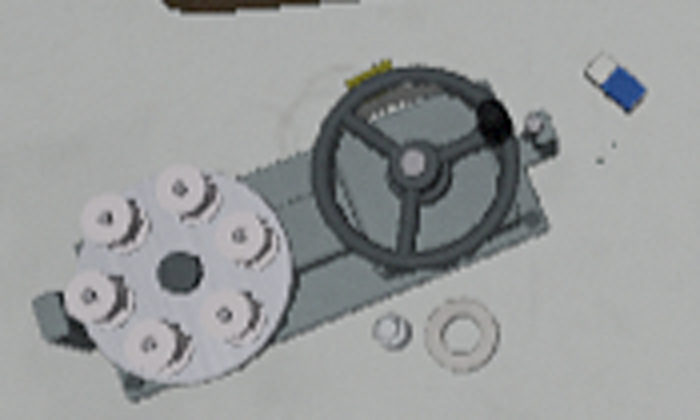

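View pics/c2.png

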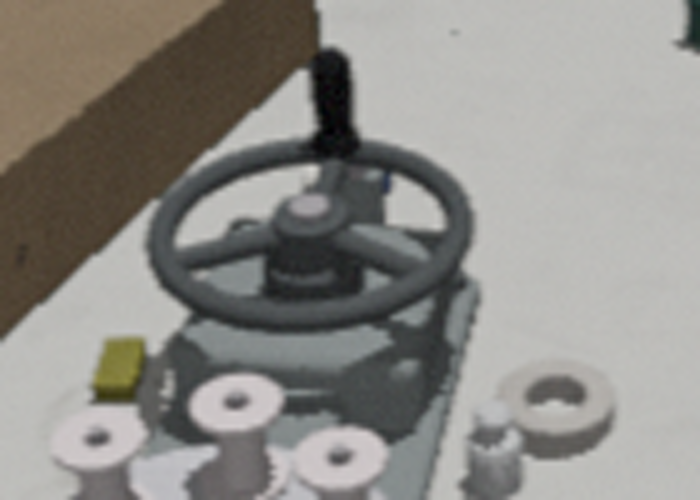

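Run:
```python
from h import *
a=cv2.imread('pics/top0.png');b=cv2.imread('pics/scene0.png')
f=lambda u,v:(105+u/4-.375,140+v/4-.375)
hub=ray('top',f(414,162),.088);print('hub',hub)
hs=ray('scene',(150+310/5-.4,175+206/5-.4),.088);print('hub scene',hs)
g=a.max(2);m=(g<32).astype(np.uint8);m[:, :205]=0;m[:,240:]=0;m[:155]=0;m[190:]=0
ys,xs=np.nonzero(m);c=(xs.mean(),ys.mean());print('handle px',c,len(xs),xs.min(),xs.max(),ys.min(),ys.max())
h=ray('top',c,.103);print('handle',h)
print('handle top scene',ray('scene',(150+330/5-.4,175+55/5-.4),.122), 'foot',ray('scene',(150+336/5-.4,175+150/5-.4),.08))
# rim: outer ellipse points by hand in crop
for p in [(414,66),(520,160),(404,272),(312,165)]: print('rim',ray('top',f(*p),.077))
pt=ray('top',f(537,118),.065);print('pointer post',pt)
pl=ray('top',f(180,272),.06);print('plate',pl)
for n,q in dict(hub=hub,handle=h,post=pt,plate=pl).items():
    d=q-hub;print(n,np.hypot(*d[:2]),np.degrees(np.arctan2(d[1],d[0])))
for n,p,z in [('ring',(461,335),.014),('wt',(391,330),.03),('er',(615,83),.012),('shim',(370,74),.009)]: print(n,ray('top',f(*p),z))
```

```text
hub [0.52637752 0.01552358 0.088     ]
hub scene [0.52389888 0.0167066  0.088     ]
handle px (np.float64(227.18666666666667), np.float64(171.48)) 75 210 239 165 188
handle [ 0.54313983 -0.03323637  0.103     ]
handle top scene [ 0.54907322 -0.0399609   0.122     ] foot [ 0.5454426  -0.03396041  0.08      ]
rim [0.59150975 0.01696246 0.077     ]
rim [ 0.52822084 -0.04944075  0.077     ]
rim [0.45947202 0.02336533 0.077     ]
rim [0.52892748 0.08117876 0.077     ]
pointer post [ 0.55818062 -0.06000036  0.065     ]
plate [0.46611104 0.1675397  0.06      ]
hub 0.0 0.0
handle 0.05156072735730102 -71.02845541647764
post 0.08194695978396745 -67.16405899941893
plate 0.16352659781318113 111.62574900059408
ring [ 0.42617535 -0.00481469  0.014     ]
wt [0.42899362 0.03872359 0.03      ]
er [ 0.59504306 -0.11090235  0.012     ]
shim [0.60750327 0.05671175 0.009     ]
```

Measurements agree: wheel axis about (0.525, 0.016), the handle bears about -68° from it at the pointer, and the plate is 164 mm off. Now I'll move behind the handle, on its counter-clockwise side, with the fingers shut.

```bash
python3 -m handwheel '[{"delta_rot":[0,0,0],"xyz":[-25,-20,0],"hand":1},{"delta_rot":[0,0,0],"xyz":[-72,-58,0],"hand":1},{"delta_rot":[0,0,0],"xyz":[-120,-97,0],"hand":1},{"delta_rot":[0,0,0],"xyz":[-167,-135,0],"hand":1},{"delta_rot":[0,0,0],"xyz":[-214,-174,0],"hand":1}]'
python3 -m handwheel '[{"delta_rot":[0,0,0],"xyz":[-47,-38,0],"hand":1},{"delta_rot":[0,0,0],"xyz":[-95,-77,0],"hand":1},{"delta_rot":[0,0,0],"xyz":[-142,-115,0],"hand":1},{"delta_rot":[0,0,0],"xyz":[-190,-154,0],"hand":1},{"delta_rot":[0,0,0],"xyz":[-237,-193,0],"hand":1}]'
python3 -m handwheel '[{"delta_rot":[0,0,0],"xyz":[-47,-38,0],"hand":1},{"delta_rot":[0,0,0],"xyz":[-85,-69,0],"hand":1},{"delta_rot":[0,0,0],"xyz":[-119,-96,0],"hand":1},{"delta_rot":[0,0,0],"xyz":[-119,-96,0],"hand":1},{"delta_rot":[0,0,0],"xyz":[-119,-96,0],"hand":1}]'
python3 - <<'E'
from h import *
s=bot.read_state();print(s['position'],s['tcp_rot'],s['joint_positions'])
im=vision.capture('wrist');cv2.imwrite('pics/w1.png',im[:,:,::-1])
c=np.array([.525,.016])
for nm,p in dict(hub=[*c,.088],handle=[.5455,-.036,.126]).items(): print(nm,proj('wrist',np.array(p)))
E
```

```text
time_s: 0.72
position: [0.3409, 0.3636, 0.1974]
tcp_rot: [[-0.953, 0.302, 0.0], [0.302, 0.953, -0.0], [-0.0, -0.0, -1.0]]
force: [0.2, 0.5, -0.2]
opening: 0.511
grasp_force: 0.0
time_s: 1.35
position: [0.5085, 0.1079, 0.1975]
tcp_rot: [[-0.953, 0.302, -0.0], [0.302, 0.953, 0.0], [0.0, 0.0, -1.0]]
force: [0.5, 1.3, -1.1]
opening: 0.019
grasp_force: 0.0
time_s: 1.98
position: [0.5912, -0.0172, 0.197]
tcp_rot: [[-0.953, 0.302, -0.002], [0.302, 0.953, 0.001], [0.002, 0.0, -1.0]]
force: [-0.3, 0.6, -0.0]
opening: 0.003
grasp_force: 0.0
[ 0.59119758 -0.01722265  0.19698321] [[-9.53197774e-01  3.02339298e-01 -2.22542752e-03]
 [ 3.02337859e-01  9.53200340e-01  9.64628574e-04]
 [ 2.41292339e-03  2.46650818e-04 -9.99997058e-01]] [-1.25007708e+01  2.77224237e+01  8.69814593e+01  2.89832986e-02
  6.54325678e+01 -8.49147078e+01]
hub [269.03392898 106.41754857]
handle [215.50591714 153.77591203]
```

View pics/w1.png

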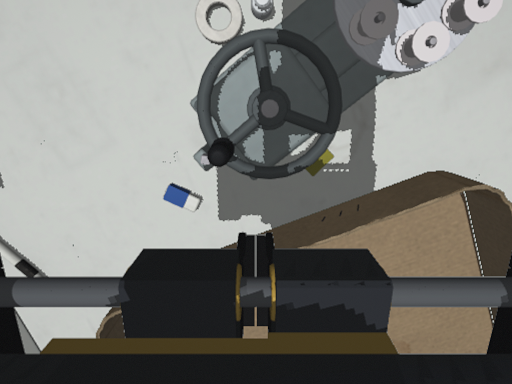

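The wrist view shows the hub at (269,108), close to the predicted (269,106), and the handle top at about (220,151). The closed fingers at (256,285) are clear of both. Next: refine the axis and handle, and plan the path.

```bash
cat >> h.py <<'E'
C=np.array([.525,.016]);RAD=.056
RT=np.array([[-.953,.302],[.302,.953]]) # tool x,y columns in world
def pusher(th,hx=.0095,hy=.015,r=.0097,gap=0):
    """TCP xy pushing handle at world bearing th (deg), normal along clockwise tangent"""
    t=np.radians(th);h=C+RAD*np.array([np.cos(t),np.sin(t)])
    n=np.array([np.sin(t),-np.cos(t)]);nt=RT.T@n
    s=np.clip(nt/.35,-1,1)*[hx,hy]
    # box support, blended over the flat faces
    i=np.argmax([abs(nt[0])*1,abs(nt[1])])
    return h-RT@(s+(r+gap)*nt)
E
python3 - <<'E'
from h import *
im=cv2.imread('pics/w1.png')
m=((im.max(2)<30)*255).astype(np.uint8);m[190:]=0;m[:125]=0;m[:,:195]=0;m[:,245:]=0
n,l,st,ce=cv2.connectedComponentsWithStats(m);k=1+np.argmax(st[1:,4]);print(ce[k],st[k])
hub=ray('wrist',(269,108),.088);h=ray('wrist',ce[k],.115);print(hub,h)
h=h[:2];d=h-C;print(np.hypot(*d),np.degrees(np.arctan2(d[1],d[0])))
d=h-hub[:2];print(np.hypot(*d),np.degrees(np.arctan2(d[1],d[0])))
p=np.array([.5912,-.0172])
for th in [-68]+list(range(-74,-75-360,-6)):
    q=pusher(th,gap=.006 if th==-68 else 0);w=(RT.T@(q-p))*1000;print(th,q.round(4),w.round(0),end='|')
E
```

```text
[222.78012048 149.30421687] [208 138  26  28 332]
[0.5262635  0.01558696 0.088     ] [ 0.54512638 -0.03088689  0.115     ]
0.05102403400394155 -66.76838440127928
0.05015602932088999 -67.90866980682455
-68 [ 0.5741 -0.0186] [16. -7.]|-74 [ 0.5633 -0.0237] [ 25. -15.]|-80 [ 0.5579 -0.026 ] [ 29. -18.]|-86 [ 0.5522 -0.0278] [ 34. -22.]|-92 [ 0.5453 -0.0322] [ 39. -28.]|-98 [ 0.538  -0.0369] [ 45. -35.]|-104 [ 0.5307 -0.041 ] [ 50. -41.]|-110 [ 0.5235 -0.0445] [ 56. -47.]|-116 [ 0.5163 -0.0474] [ 62. -51.]|-122 [ 0.5094 -0.0497] [ 68. -56.]|-128 [ 0.5027 -0.0512] [ 74. -59.]|-134 [ 0.4976 -0.0482] [ 80. -58.]|-140 [ 0.4929 -0.0446] [ 85. -56.]|-146 [ 0.4885 -0.0405] [ 91. -53.]|-152 [ 0.4846 -0.036 ] [ 96. -50.]|-158 [ 0.4812 -0.0311] [101. -46.]|-164 [ 0.4784 -0.0259] [105. -42.]|-170 [ 0.4761 -0.0204] [109. -38.]|-176 [ 0.4743 -0.0147] [112. -33.]|-182 [ 0.4711 -0.0082] [117. -28.]|-188 [ 0.468  -0.0015] [122. -22.]|-194 [0.4654 0.0053] [127. -17.]|-200 [0.4634 0.0121] [131. -11.]|-206 [0.4621 0.0187] [134.  -5.]|-212 [0.4614 0.0252] [137.   1.]|-218 [0.4614 0.0314] [138.   7.]|-224 [0
[... 445 characters left out ...]
]|-308 [0.5473 0.0832] [72. 82.]|-314 [0.5524 0.0802] [66. 81.]|-320 [0.5571 0.0766] [61. 79.]|-326 [0.5615 0.0725] [55. 77.]|-332 [0.5654 0.068 ] [50. 73.]|-338 [0.5688 0.0631] [46. 70.]|-344 [0.5716 0.0579] [41. 66.]|-350 [0.5739 0.0524] [37. 61.]|-356 [0.5757 0.0467] [34. 56.]|-362 [0.5789 0.0402] [29. 51.]|-368 [0.582  0.0335] [24. 46.]|-374 [0.5846 0.0267] [20. 40.]|-380 [0.5866 0.0199] [16. 34.]|-386 [0.5879 0.0133] [12. 28.]|-392 [0.5886 0.0068] [10. 22.]|-398 [0.5886 0.0006] [ 8. 16.]|-404 [ 0.5856 -0.0045] [ 9. 10.]|-410 [ 0.582  -0.0092] [11.  5.]|-416 [ 0.5779 -0.0136] [14. -1.]|-422 [ 0.5734 -0.0175] [17. -6.]|-428 [ 0.5685 -0.0209] [ 20. -10.]|-434 [ 0.5633 -0.0237] [ 25. -15.]|
```

```bash
python3 -m handwheel '[{"delta_rot":[0,0,0],"xyz":[0,0,30],"hand":1},{"delta_rot":[0,0,0],"xyz":[0,0,60],"hand":1},{"delta_rot":[0,0,0],"xyz":[0,0,91],"hand":1},{"delta_rot":[0,0,0],"xyz":[5,-2,91],"hand":1},{"delta_rot":[0,0,0],"xyz":[10,-4,91],"hand":1}]'
python3 -m handwheel '[{"delta_rot":[0,0,0],"xyz":[3,-1,0],"hand":1},{"delta_rot":[0,0,0],"xyz":[6,-3,0],"hand":1},{"delta_rot":[0,0,0],"xyz":[9,-5,0],"hand":1},{"delta_rot":[0,0,0],"xyz":[12,-8,0],"hand":1},{"delta_rot":[0,0,0],"xyz":[15,-11,0],"hand":1}]'
python3 - <<'E'
from h import *
s=bot.read_state();print(s['position'],s['force'])
im=vision.capture('wrist');cv2.imwrite('pics/w2.png',im[:,:,::-1])
E
```

```text
time_s: 2.65
position: [0.5813, -0.0178, 0.1076]
tcp_rot: [[-0.954, 0.301, 0.001], [0.301, 0.954, -0.0], [-0.001, 0.0, -1.0]]
force: [1.2, 0.2, 0.6]
opening: 0.007
grasp_force: 0.0
time_s: 3.28
position: [0.5637, -0.0247, 0.1067]
tcp_rot: [[-0.953, 0.302, 0.0], [0.302, 0.953, -0.0], [-0.0, -0.0, -1.0]]
force: [-0.4, 0.2, -0.5]
opening: 0.006
grasp_force: 0.0
[ 0.56367069 -0.02472329  0.10669008] [-0.41558451  0.22000638 -0.48749784]
```

View pics/w2.png

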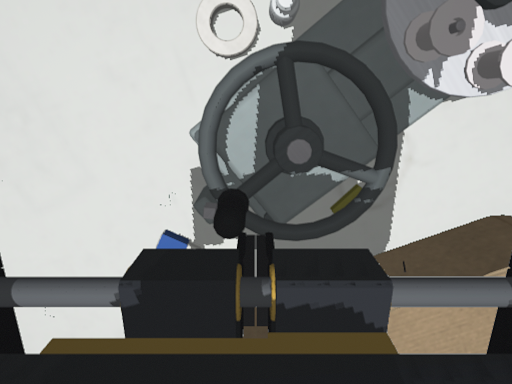

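The wrist view shows the closed fingers (256,250) just behind the handle (231,213), with no force yet. Starting the push.

```bash
python3 -m handwheel '[{"delta_rot":[0,0,0],"xyz":[4,-3,0],"hand":1},{"delta_rot":[0,0,0],"xyz":[9,-7,0],"hand":1},{"delta_rot":[0,0,0],"xyz":[14,-13,0],"hand":1},{"delta_rot":[0,0,0],"xyz":[20,-20,0],"hand":1},{"delta_rot":[0,0,0],"xyz":[25,-26,0],"hand":1}]'
python3 - <<'E'
from h import *
s=bot.read_state();print(s['position'],s['force'])
im=vision.capture('wrist');cv2.imwrite('pics/w3.png',im[:,:,::-1])
E
```

```text
time_s: 3.95
position: [0.5316, -0.0421, 0.1067]
tcp_rot: [[-0.953, 0.302, -0.0], [0.302, 0.953, 0.0], [0.0, -0.0, -1.0]]
force: [0.1, 0.1, -0.5]
opening: 0.002
grasp_force: 0.0
[ 0.53155911 -0.04205606  0.10665514] [ 0.10759342  0.08963331 -0.46411461]
```

View pics/w3.png

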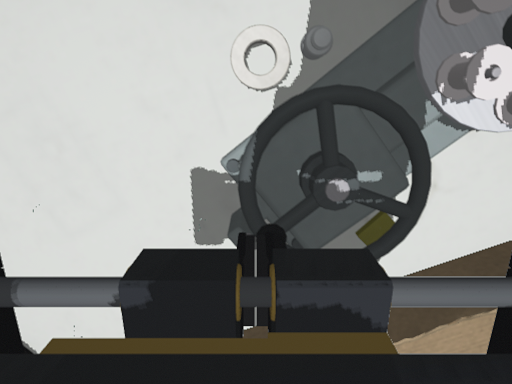

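The handle shows at (270,237), beside or behind the fingertips, and the force is nil. I'll check where it is numerically.

Run:
```python
from h import *
s=bot.read_state();p=s['position'];R=np.array(s['tcp_rot'])
print('tip px',proj('wrist',p+R@[0,0,.008]),proj('wrist',p+R@[.0095,.015,.008]),proj('wrist',p+R@[.0095,-.015,.008]))
print('hub',ray('wrist',(337,188),.088))
for px in [(270,232),(271,240)]:
  h=ray('wrist',px,.124);d=h[:2]-C;print(h,np.hypot(*d),np.degrees(np.arctan2(d[1],d[0])))
a=vision.capture('top');b=vision.capture('scene')
x=np.hstack([cv2.resize(a[140:245,165:270],(400,400)),cv2.resize(b[170:270,160:260],(400,400))])
cv2.imwrite('pics/d1.png',x[:,:,::-1])
```

```text
tip px [256.41676713 228.45863791] [280.25617734 214.44914002] [232.62006449 214.43891069]
hub [0.52356119 0.01465861 0.088     ]
[ 0.52488322 -0.03273242  0.124     ] 0.04873255984476341 -90.13730293885278
[ 0.52968751 -0.03360032  0.124     ] 0.04982132183453581 -84.60126450303895
```

View pics/d1.png

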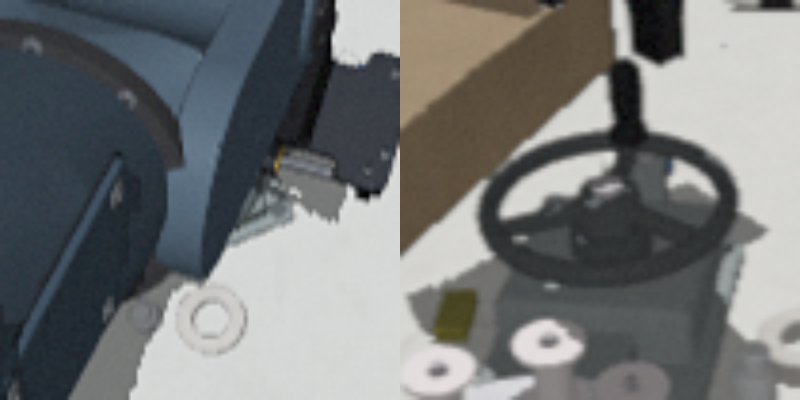

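Run:
```python
from h import *
s=bot.read_state();p=s['position'];R=np.array(s['tcp_rot'])
cr=lambda q:np.array([400+(q[0]-160)*4,(q[1]-170)*4])
print('tip in crop',cr(proj('scene',p+R@[0,0,.008])),'hub',cr(proj('scene',np.array([*C,.088]))))
for a in(-68,-80,-90):
  t=np.radians(a);h=C+RAD*np.array([np.cos(t),np.sin(t)])
  print(a,cr(proj('scene',np.array([*h,.08]))),cr(proj('scene',np.array([*h,.126]))))
  print('   wrist top',proj('wrist',np.array([*h,.126])),'foot',proj('wrist',np.array([*h,.08])))
```

```text
tip in crop [655.16546559 107.05973099] hub [605.34809232 181.94153524]
-68 [628.39126709 136.41170844] [622.58535105  60.3497522 ]
   wrist top [274.31105921 265.70846837] foot [270.61963689 233.57965999]
-80 [649.65867153 138.67192204] [644.45532139  62.47297343]
   wrist top [263.03777418 250.1110347 ] foot [261.48304982 220.60206584]
-90 [666.16665367 142.37233006] [661.42373306  65.97007047]
   wrist top [256.35563276 235.26056865] foot [256.09162431 208.31695409]
```

Run:
```python
from h import *
b=vision.capture('scene')
g=b.astype(int).sum(2)//3
print('cols',list(range(212,236)))
for r in range(172,206,2): print(r,g[r,212:236])
```

```text
cols [212, 213, 214, 215, 216, 217, 218, 219, 220, 221, 222, 223, 224, 225, 226, 227, 228, 229, 230, 231, 232, 233, 234, 235]
172 [ 93 185 213 197 140  45  15   8  14  17  11  15  14  22  22  22  21  51
 149 202 213 211 212 211]
174 [ 94 185 214 215 174  78  16  17  13  12  15  18  24  24  22  23  16  53
 150 198 210 210 211 211]
176 [ 90 180 211 212 181 101  27  15  17  14  12   7  17  16  28  27  16  51
 148 197 209 210 210 210]
178 [ 70  91 181 211 179 105  30   3  16   4  17  23  12  27  27  24  19  36
 114 187 211 210 211 210]
180 [ 69  93 186 212 194 134  43   6  21  12  23   9  15  23  26  26  22  34
 117 190 213 212 212 212]
182 [ 70  92 184 212 212 166  69  21  15  18  15  10  10  23  29  24  19  18
  89 184 212 212 211 212]
184 [ 75  79 128 140 132 162 194 191 150  93  52  20  15  17  41  80 125 164
 193 207 210 211 210 210]
186 [ 56  27  21  17  17  22  66 134 196 214 210 192 165 187 208 212 213 212
 212 212 211 211 212 212]
188 [ 56  19  22  20  26  14  16  70 184 213 213 213 211 212 211 212 212 211
 211 211 212 211 211 212]
190 [ 80  17  18  23  26  18  12  51 152 201 213 213 213 212 213 211 211 212
 212 211 211 209 210 212]
192 [106  36  14  25  14  17  13  39 117 191 213 213 211 211 211 211 211 211
 211 211 212 211 211 212]
194 [109  31  18  20  16  19  12  31 117 192 213 213 213 213 211 213 213 212
 213 212 211 212 212 211]
196 [168  63  13  22  16  23  17  38 120 191 213 213 212 211 214 212 212 212
 212 212 213 212 213 212]
198 [182 103  29  17  19  18  14  35 121 194 214 213 212 212 211 211 211 211
 211 211 210 212 211 210]
200 [197 135  45  18  18  21  17  28  81 162 202 212 211 212 213 212 212 212
 210 211 211 212 211 212]
202 [ 89  31  15  14  20  19  24  21  25  85 164 189 205 214 213 213 216 214
 214 212 212 213 211 211]
204 [ 35  18  17  21  21  19  19  19  19  23  46  49  54  59  72  92 113 134
 173 204 214 214 213 212]
```

Run:
```python
from h import *
s=bot.read_state();p=s['position'];R=np.array(s['tcp_rot']);print(p,s['joint_positions'])
m=vision.camera_model('wrist');T=np.array(m['camera_from_world']);print('cam pos',-T[:3,:3].T@T[:3,3],m['camera_matrix'][0][0])
for z in(.008,-.01,-.02):print(z,[proj('wrist',p+R@[x,0,z]).round(1) for x in(-.0095,0,.0095)])
# rim edges predicted in wrist view
for z in(.07,.082):
  d=RT@[0,.066];print(z,proj('wrist',np.array([*(C+d),z])),proj('wrist',np.array([*(C-d),z])))
b=vision.capture('wrist');g=b.astype(int).sum(2)//3
for r in range(224,262,3): print(r,g[r,232:288:2])
```

```text
[ 0.53229632 -0.04191884  0.10674889] [-1.65047293e+01  3.07319770e+01  1.00118824e+02  7.06854981e-03
  4.91257487e+01 -8.89033555e+01]
cam pos [ 0.45582717 -0.01863614  0.29283583] 327.37641395946343
0.008 [array([256.4, 242.1]), array([256.4, 228.4]), array([256.5, 214.4])]
-0.01 [array([256.5, 254.8]), array([256.6, 240.2]), array([256.6, 225. ])]
-0.02 [array([256.6, 263. ]), array([256.7, 247.6]), array([256.7, 231.8])]
0.07 [426.10527462 180.23809109] [237.78754855 180.28040909]
0.082 [435.12122506 184.59668215] [236.88077423 184.64275205]
224 [61 62 62 62 62 61 61 60 46 47 49 48 50 49 49 48 37 26 15 17 18 19 25 40
 50 52 51 50]
227 [61 61 67 73 65 60 60 60 58 43 47 49 49 50 34 20 23 23 24 22 22 24 23 22
 21 35 49 48]
230 [68 75 76 78 76 72 61 60 61 60 42 47 50 30 21 23 23 23 22 21 22 24 20 23
 24 21 34 45]
233 [77 78 78 63 13 14 14 59 74 69 60 44 35 22 21 23 18 17 18 18 19 20 21 21
 20 23 20 70]
236 [78 78 79 32 16 19 18 27 22 23 23 39 55 25 25 24 23 18 17 18 17 19 21 22
 18 21 21 39]
239 [73 78 79 20 19 18 17 23 27 25 24 44 40 26 25 25 25 16 17 19 20 19 21 19
 21 19 22 47]
242 [186  66  75  14  19  19  19  25  25  26  24  44  63  24  23  23  24  18
  18  17  18  20  21  21  21  21  19  66]
245 [221 222  80  16  19  17  18  25  24  23  24  44  62  24  25  25  26  19
  19  18  17  18  22  20  21  18  20  40]
248 [164 165 149  20  17  19  17  25  23  24  25  42  60  23  26  24  25  20
  19  19  20  23  25  24  23  25  24  23]
251 [ 28  28  28  26  18  17  19  24  25  24  22  76 115  24  24  25  24  21
  18  18  21  27  26  28  26  28  27  30]
254 [ 27  29  27  25  20  18  20  25  24  25  23  76 116  22  26  25  26  21
  19  18  22  27  26  26  28  28  27  28]
257 [ 28  27  27  24  18  18  23  24  24  25  25  76 114  24  25  25  25  23
  19  18  21  27  27  28  27  28  27  29]
260 [ 28  28  27  24  19  19  24  23  24  25  24  76 115  22  23  24  24  25
  23  20  24  26  27  27  26  27  27  30]
```

Both views agree that the shut fingertips sit about 28 mm higher than the tool frame says (z about 0.128), so they passed over the handle and it hasn't moved. I'll back off clear of the wheel, go lower there and measure the tip height.

```bash
python3 -m handwheel '[{"delta_rot":[0,0,0],"xyz":[0,0,-10],"hand":1},{"delta_rot":[0,0,0],"xyz":[-38,18,-10],"hand":1},{"delta_rot":[0,0,0],"xyz":[-76,37,-10],"hand":1},{"delta_rot":[0,0,0],"xyz":[-76,37,5],"hand":1},{"delta_rot":[0,0,0],"xyz":[-76,37,20],"hand":1}]'
python3 - <<'E'
from h import *
s=bot.read_state();p=s['position'];R=np.array(s['tcp_rot']);print(p,s['force'])
b=vision.capture('scene');g=b.astype(int).sum(2)//3
for z in(.008,-.01,-.02): print(z,proj('scene',p+R@[0,0,z]))
u,v=proj('scene',p+R@[0,0,-.006]).astype(int)
for r in range(v-14,v+16,2): print(r,g[r,u-16:u+16])
cv2.imwrite('pics/s2.png',b[:,:,::-1])
E
```

```text
time_s: 4.82
position: [0.6148, -0.029, 0.0859]
tcp_rot: [[-0.953, 0.302, -0.002], [0.302, 0.953, 0.0], [0.002, -0.0, -1.0]]
force: [-1.4, 0.7, -0.9]
opening: 0.006
grasp_force: 0.0
[ 0.61475609 -0.02899784  0.08585094] [-1.37516889  0.70250537 -0.92451399]
0.008 [188.88346178 198.83453318]
-0.01 [188.02507199 191.66547879]
-0.02 [187.5401178  187.61526413]
179 [138 141 140 140 138 139 141 141 145 106  32   9  14  19  12  18  19  24
  27  20  17  24  58  74  76  71  77  72  74  77  79  79]
181 [139 138 140 138 139 136 135 138 139 105  26   4  13  19  14   6  19  25
  26  28  12  24  61  71  75  71  73  76  76  75  76  77]
183 [137 138 135 137 138 139 140 141 140 120  73  26   9  14   4  16  16  19
  14  25  25  21  63  75  74  74  74  72  73  78  77  80]
185 [138 139 141 139 140 141 137 133 114  91 102  97  58  21   9   9  16  17
  19  28  45  63 120 113  76  72  73  75  76  76  74  76]
187 [141 141 142 139 135 114  94  85  77  76  76  92  95 129 121  69  42  80
 132 166 143 101 108  93  75  75  75  73  77  78  79  77]
189 [142 143 145 128  94  78  77  74  76  76  75  77  74  76  73 
[... 552 characters left out ...]
  74 107 180 205 210 213]
199 [ 79  75  74  72  76  75  78  77  74  77  79  81  74  78  79  77  80  80
  79  80  75  82  80  78  76 108 178 209 213 211 211 212]
201 [ 73  75  75  76  75  77  80  77  79  77  78  79  76  78  76  78  77  80
  78  79  79  79  73 108 179 207 211 212 212 213 212 213]
203 [ 78  76  74  75  74  75  75  78  77  79  78  77  79  77  79  80  79  80
  79  78  75 110 178 209 213 214 212 213 215 214 191 164]
205 [ 77  73  77  76  78  78  74  80  79  77  78  77  78  79  77  82  75  79
 109 179 207 211 211 190 162 141 104  79  68  54  47  51]
207 [ 77  77  79  74  80  79  78  79  80  83  80  80  79  78  79  79 109 178
 206 194 159 114  71  51  51  50  51  53  52  50  55  51]
```

Tip height is confirmed: it stands 22 mm behind the TCP, so z is about 0.108 here. The tip pair is about 19 x 17 mm. I'll recompute the path with that footprint and a TCP height of 0.078.

```bash
python3 - <<'E'
from h import *
p=np.array([.5912,-.0172])
for th in [-68]+list(range(-74,-75-360,-6)):
    q=pusher(th,hy=.0085,gap=.005 if th==-68 else 0);w=(RT.T@(q-p))*1000;print(th,w.round(0).astype(int).tolist(),end=' ')
E
python3 -m handwheel '[{"delta_rot":[0,0,0],"xyz":[0,0,8],"hand":1},{"delta_rot":[0,0,0],"xyz":[9,1,8],"hand":1},{"delta_rot":[0,0,0],"xyz":[18,1,8],"hand":1},{"delta_rot":[0,0,0],"xyz":[26,0,8],"hand":1},{"delta_rot":[0,0,0],"xyz":[34,-1,8],"hand":1}]'
```

```text
-68 [17, -14] -74 [25, -21] -80 [29, -25] -86 [34, -28] -92 [39, -33] -98 [45, -38] -104 [50, -42] -110 [56, -46] -116 [62, -49] -122 [68, -51] -128 [74, -53] -134 [80, -51] -140 [85, -49] -146 [91, -47] -152 [96, -44] -158 [101, -40] -164 [105, -36] -170 [109, -31] -176 [112, -26] -182 [117, -21] -188 [122, -16] -194 [127, -10] -200 [131, -4] -206 [134, 2] -212 [137, 8] -218 [138, 14] -224 [137, 19] -230 [135, 25] -236 [132, 30] -242 [129, 35] -248 [126, 40] -254 [122, 44] -260 [117, 48] -266 [112, 52] -272 [107, 56] -278 [101, 61] -284 [96, 65] -290 [90, 69] -296 [84, 72] -302 [78, 74] -308 [72, 76] -314 [66, 75] -320 [61, 73] -326 [55, 70] -332 [50, 67] -338 [46, 63] -344 [41, 59] -350 [37, 55] -356 [34, 50] -362 [29, 45] -368 [24, 39] -374 [20, 33] -380 [16, 27] -386 [12, 22] -392 [10, 16] -398 [8, 10] -404 [9, 4] -410 [11, -2] -416 [14, -7] -422 [17, -12] -428 [20, -17] -434 [25, -21] time_s: 5.5
position: [0.5826, -0.0199, 0.0791]
tcp_rot: [[-0.953, 0.302, 0.001], [0.302, 0.953, -0.0], [-0.001, 0.0, -1.0]]
force: [-0.7, 0.0, 0.2]
opening: 0.005
grasp_force: 0.0
```

```bash
python3 -m handwheel '[{"delta_rot":[0,0,0],"xyz":[5,-5,0],"hand":1},{"delta_rot":[0,0,0],"xyz":[9,-9,0],"hand":1},{"delta_rot":[0,0,0],"xyz":[13,-13,0],"hand":1},{"delta_rot":[0,0,0],"xyz":[17,-16,0],"hand":1},{"delta_rot":[0,0,0],"xyz":[21,-20,0],"hand":1}]'
cat >> h.py <<'E'
def handle_scene():
    """wheel bearing from the black handle column just above its foot, scene view"""
    b=vision.capture('scene');g=b.max(2);out=[]
    best=None
    for a in np.arange(-60,-440,-1.):
        pass
E
python3 - <<'E'
from h import *
s=bot.read_state();p=s['position'];R=np.array(s['tcp_rot'])
b=vision.capture('scene');g=b.astype(int).sum(2)//3
for a in(-68,-74,-80,-86):
  t=np.radians(a);h=C+RAD*np.array([np.cos(t),np.sin(t)])
  print(a,proj('scene',np.array([*h,.09])),proj('scene',np.array([*h,.126])))
print(proj('scene',p+R@[0,0,-.022]))
for r in range(180,206,2): print(r,g[r,204:236])
E
```

```text
time_s: 6.12
position: [0.5577, -0.0331, 0.0788]
tcp_rot: [[-0.953, 0.302, 0.002], [0.302, 0.953, -0.0], [-0.002, 0.0, -1.0]]
force: [3.3, 0.6, -1.0]
opening: 0.006
grasp_force: 1.3
-68 [216.78927629 200.06080995] [215.64633776 185.08743805]
-74 [219.5028869  200.26502747] [218.42039679 185.28102369]
-80 [222.13816556 200.61882255] [221.11383035 185.61824336]
-86 [224.67052313 201.11966455] [223.7016037  186.09671943]
[211.02038528 194.93502987]
180 [ 25  19  19  13  19  14  16  19  22  28  27  25  17  53 153 200 211 212
 210 209 209 208 209 210 210 209 211 210 211 212 211 211]
182 [ 74  26  17  19  18   9  16  21  29  25  27  26  13  73 176 210 213 213
 212 211 211 211 210 212 211 212 210 210 211 212 212 212]
184 [ 59  26  11   6  12  14  23  17  17  25  28  24  21  84 186 214 213 207
 210 213 212 212 213 211 210 210 212 211 211 211 210 211]
186 [ 80  57  22   8  17  22  13  17  22  28  17  24  24  73 135 122  61  28
  23  40  87 162 204 213 212 212 212 212 212 213 212 212]
188 [ 80  59  19  13  18  11   8  23  21  19  25  25  15  20  23  16  20  28
  29  20  15  50 142 197 213 213 
[... 404 characters left out ...]
 213 213 213 211 213 213]
196 [213 213 214 212 210 190 141  84  55 124 183 209 213 207 152  53  12  17
  19  17  16  17  81 188 214 213 213 213 213 213 213 213]
198 [212 211 212 211 213 214 214 213 209 210 215 213 214 214 176  83  26  16
  17  23  17  23  97 187 213 212 211 211 211 212 212 212]
200 [212 212 213 213 214 213 214 214 215 214 214 216 215 217 193 126  40  17
  18  13  15  31 107 190 214 213 212 212 213 213 213 212]
202 [212 214 213 201 176 162 160 150 139 138 138 139 139 140 110  55  15  19
  24  24  20  19  26  99 188 215 215 213 214 214 212 212]
204 [ 73  57  51  53  52  57  53  56  53  49  56  53  50  48  32  25  23  25
  28  28  33  17  20  40 109 152 183 206 213 214 214 213]
```

Contact made: about 3 N, and the handle is at about -80° and moving. Continuing.

```bash
python3 -m handwheel '[{"delta_rot":[0,0,0],"xyz":[5,-3,0],"hand":1},{"delta_rot":[0,0,0],"xyz":[10,-8,0],"hand":1},{"delta_rot":[0,0,0],"xyz":[16,-13,0],"hand":1},{"delta_rot":[0,0,0],"xyz":[21,-17,0],"hand":1},{"delta_rot":[0,0,0],"xyz":[27,-21,0],"hand":1}]'
python3 -m handwheel '[{"delta_rot":[0,0,0],"xyz":[6,-3,0],"hand":1},{"delta_rot":[0,0,0],"xyz":[12,-5,0],"hand":1},{"delta_rot":[0,0,0],"xyz":[18,-7,0],"hand":1},{"delta_rot":[0,0,0],"xyz":[24,-5,0],"hand":1},{"delta_rot":[0,0,0],"xyz":[29,-3,0],"hand":1}]'
sed -i '/^def handle_scene/,$d' h.py
cat > chk.py <<'E'
from h import *
import sys
s=bot.read_state();print(s['position'],s['force'])
b=vision.capture('scene');g=b.astype(int).sum(2)//3
for a in map(float,sys.argv[1:]):
  t=np.radians(a);h=C+RAD*np.array([np.cos(t),np.sin(t)]);q=proj('scene',np.array([*h,.09]))
  r=int(round(q[1]));c=int(q[0]);w=g[r,c-14:c+15]
  print(a,q.round(1),'dark cols',c-14+np.nonzero(w<40)[0])
E
python3 chk.py -134 -140 -146
```

```text
time_s: 6.8
position: [0.5249, -0.0447, 0.0788]
tcp_rot: [[-0.953, 0.303, 0.001], [0.303, 0.953, 0.0], [-0.001, 0.001, -1.0]]
force: [2.8, 0.0, 0.1]
opening: 0.005
grasp_force: 1.6
time_s: 7.42
position: [0.4956, -0.0386, 0.0786]
tcp_rot: [[-0.953, 0.302, -0.001], [0.302, 0.953, -0.0], [0.001, -0.0, -1.0]]
force: [1.0, -2.0, 1.0]
opening: 0.004
grasp_force: 1.4
[ 0.4956258  -0.03859711  0.0786058 ] [ 0.954174   -2.02754627  0.99703658]
-134.0 [238.5 209.7] dark cols [235 236 237 238 239 240 241]
-140.0 [239.1 211.2] dark cols [235 236 237 238 239 240 241]
-146.0 [239.5 212.8] dark cols [236 237 238 239 240 241 242]
```

```bash
python3 -m handwheel '[{"delta_rot":[0,0,0],"xyz":[6,2,0],"hand":1},{"delta_rot":[0,0,0],"xyz":[11,5,0],"hand":1},{"delta_rot":[0,0,0],"xyz":[16,9,0],"hand":1},{"delta_rot":[0,0,0],"xyz":[20,13,0],"hand":1},{"delta_rot":[0,0,0],"xyz":[24,18,0],"hand":1}]'
python3 -m handwheel '[{"delta_rot":[0,0,0],"xyz":[3,5,0],"hand":1},{"delta_rot":[0,0,0],"xyz":[8,10,0],"hand":1},{"delta_rot":[0,0,0],"xyz":[13,15,0],"hand":1},{"delta_rot":[0,0,0],"xyz":[18,21,0],"hand":1},{"delta_rot":[0,0,0],"xyz":[22,27,0],"hand":1}]'
python3 -m handwheel '[{"delta_rot":[0,0,0],"xyz":[3,6,0],"hand":1},{"delta_rot":[0,0,0],"xyz":[6,12,0],"hand":1},{"delta_rot":[0,0,0],"xyz":[7,18,0],"hand":1},{"delta_rot":[0,0,0],"xyz":[6,23,0],"hand":1},{"delta_rot":[0,0,0],"xyz":[4,29,0],"hand":1}]'
python3 chk.py -224 -230 -236
```

```text
time_s: 8.1
position: [0.4782, -0.0139, 0.0785]
tcp_rot: [[-0.953, 0.302, -0.001], [0.302, 0.953, 0.0], [0.001, -0.0, -1.0]]
force: [0.4, -2.3, 1.5]
opening: 0.003
grasp_force: 1.4
time_s: 8.72
position: [0.4657, 0.0186, 0.0786]
tcp_rot: [[-0.953, 0.302, -0.001], [0.302, 0.953, 0.0], [0.001, -0.0, -1.0]]
force: [-1.2, -2.5, -0.2]
opening: 0.004
grasp_force: 1.4
time_s: 9.35
position: [0.4705, 0.0474, 0.0785]
tcp_rot: [[-0.953, 0.302, -0.002], [0.302, 0.953, 0.0], [0.002, -0.0, -1.0]]
force: [-3.0, -2.4, 0.9]
opening: 0.007
grasp_force: 1.5
[0.47046728 0.04742403 0.0785184 ] [-3.03961776 -2.43457984  0.88251723]
-224.0 [217.6 230.2] dark cols [211 212 213 214 215 216 217 218 219]
-230.0 [214.5 230.7] dark cols [210 211 212 213 214 215 216 217 218 219 220]
-236.0 [211.3 231. ] dark cols [210 211 212 213 214 215 216 217 218 219 220]
```

```bash
python3 -m handwheel '[{"delta_rot":[0,0,0],"xyz":[-3,5,0],"hand":1},{"delta_rot":[0,0,0],"xyz":[-6,10,0],"hand":1},{"delta_rot":[0,0,0],"xyz":[-9,15,0],"hand":1},{"delta_rot":[0,0,0],"xyz":[-13,19,0],"hand":1},{"delta_rot":[0,0,0],"xyz":[-18,23,0],"hand":1}]'
python3 -m handwheel '[{"delta_rot":[0,0,0],"xyz":[-5,4,0],"hand":1},{"delta_rot":[0,0,0],"xyz":[-10,8,0],"hand":1},{"delta_rot":[0,0,0],"xyz":[-16,13,0],"hand":1},{"delta_rot":[0,0,0],"xyz":[-21,17,0],"hand":1},{"delta_rot":[0,0,0],"xyz":[-27,21,0],"hand":1}]'
python3 -m handwheel '[{"delta_rot":[0,0,0],"xyz":[-6,3,0],"hand":1},{"delta_rot":[0,0,0],"xyz":[-12,5,0],"hand":1},{"delta_rot":[0,0,0],"xyz":[-18,7,0],"hand":1},{"delta_rot":[0,0,0],"xyz":[-24,6,0],"hand":1},{"delta_rot":[0,0,0],"xyz":[-29,4,0],"hand":1}]'
python3 chk.py -308 -314 -320 -326
```

```text
time_s: 10.02
position: [0.4951, 0.0638, 0.0785]
tcp_rot: [[-0.953, 0.302, -0.001], [0.302, 0.953, 0.0], [0.001, -0.0, -1.0]]
force: [-2.8, 0.2, -0.5]
opening: 0.009
grasp_force: 1.5
time_s: 10.65
position: [0.5277, 0.0755, 0.0786]
tcp_rot: [[-0.953, 0.302, -0.0], [0.302, 0.953, 0.0], [0.0, 0.0, -1.0]]
force: [-4.3, -1.1, 0.4]
opening: 0.007
grasp_force: 1.8
time_s: 11.28
position: [0.5571, 0.0703, 0.0787]
tcp_rot: [[-0.953, 0.302, 0.001], [0.302, 0.953, 0.0], [-0.001, 0.001, -1.0]]
force: [-1.9, 2.3, -1.5]
opening: 0.006
grasp_force: 1.4
[0.55708171 0.07034063 0.07870331] [-1.90890784  2.27182832 -1.52887085]
-308.0 [183.7 221.3] dark cols [179 180 181 182 183 184 185 186 187 188]
-314.0 [183.  219.7] dark cols [179 180 181 182 183 184 185 186 187]
-320.0 [182.7 218.1] dark cols [176 177 178 179 180 181 182 183 184 185 186 187]
-326.0 [182.8 216.5] dark cols [175 176 177 178 179 180 181 182 183 184 185 186 187]
```

```bash
python3 -m handwheel '[{"delta_rot":[0,0,0],"xyz":[-6,-3,0],"hand":1},{"delta_rot":[0,0,0],"xyz":[-11,-6,0],"hand":1},{"delta_rot":[0,0,0],"xyz":[-15,-10,0],"hand":1},{"delta_rot":[0,0,0],"xyz":[-20,-14,0],"hand":1},{"delta_rot":[0,0,0],"xyz":[-24,-18,0],"hand":1}]'
python3 -m handwheel '[{"delta_rot":[0,0,0],"xyz":[-3,-5,0],"hand":1},{"delta_rot":[0,0,0],"xyz":[-8,-10,0],"hand":1},{"delta_rot":[0,0,0],"xyz":[-13,-16,0],"hand":1},{"delta_rot":[0,0,0],"xyz":[-17,-22,0],"hand":1},{"delta_rot":[0,0,0],"xyz":[-21,-28,0],"hand":1}]'
python3 -m handwheel '[{"delta_rot":[0,0,0],"xyz":[-4,-5,0],"hand":1},{"delta_rot":[0,0,0],"xyz":[-6,-11,0],"hand":1},{"delta_rot":[0,0,0],"xyz":[-8,-17,0],"hand":1},{"delta_rot":[0,0,0],"xyz":[-7,-23,0],"hand":1},{"delta_rot":[0,0,0],"xyz":[-6,-26,0],"hand":1}]'
python3 chk.py -398 -404 -410 -416
python3 - <<'E'
from h import *
b=cv2.imread('pics/scene0.png').astype(int).sum(2)//3;g=vision.capture('scene').astype(int).sum(2)//3
for r in(194,196,198,200): print(r,'start',b[r,206:228],'now',g[r,198:228])
E
```

```text
time_s: 11.95
position: [0.5743, 0.0455, 0.0788]
tcp_rot: [[-0.953, 0.302, 0.001], [0.302, 0.953, -0.0], [-0.001, 0.0, -1.0]]
force: [-0.2, 3.5, 0.3]
opening: 0.004
grasp_force: 1.3
time_s: 12.58
position: [0.5855, 0.0123, 0.0788]
tcp_rot: [[-0.953, 0.302, 0.001], [0.302, 0.953, -0.0], [-0.001, 0.0, -1.0]]
force: [0.4, 2.6, -0.2]
opening: 0.003
grasp_force: 1.4
time_s: 13.2
position: [0.5833, -0.0145, 0.0788]
tcp_rot: [[-0.953, 0.302, 0.001], [0.302, 0.953, -0.001], [-0.001, -0.0, -1.0]]
force: [2.4, 1.5, -0.0]
opening: 0.01
grasp_force: 1.2
[ 0.58333928 -0.01451781  0.0787894 ] [ 2.44480638  1.50799755 -0.0106297 ]
-398.0 [202.9 201.3] dark cols [206 207 208 209 210 211]
-404.0 [205.7 200.8] dark cols [206 207 208 209 210 211]
-410.0 [208.4 200.4] dark cols [206 207 208 209 210]
-416.0 [211.2 200.1] dark cols [206 207 208 209 210]
194 start [186 186 187 186 185 157  87  23  15  10  14  17  17  28 101 167 188 188
 187 188 187 187] now [ 26  26  24  11  11  24  23  16  24  19  21  15  17  33 119 191 211 212
 211 211 210 212 211 213 211 211 211 212 210 212]
196 start [185 186 186 186 188 187 146  48   7  16  14  11  21  28 100 167 187 189
 187 189 188 187] now [ 24  32  72 107 152 153 103  29  19  21  19  12  15  35 118 190 212 212
 212 212 211 211 212 212 211 211 212 211 212 211]
198 start [186 186 187 186 189 189 159  86  26   7  12  11  13  30 100 169 190 189
 188 187 189 185] now [119 180 208 211 213 212 168  62  18  19  20  20  10  53 150 200 212 212
 212 212 212 213 213 212 213 213 213 213 211 211]
200 start [187 188 187 189 189 190 171 114  36   9   5  14   8  16  69 139 178 188
 187 187 186 188] now [207 211 212 212 212 213 183 105  28  16  23  16  21  42 124 194 214 215
 213 214 213 213 213 213 212 211 209 212 211 213]
```

The handle is about 18° short of its starting column. Now a slow push.

```bash
cat > col.py <<'E'
from h import *
a=cv2.imread('pics/scene0.png').astype(float).mean(2)
def edges(g,r,lo,hi):
    w=g[r];c=lo+np.argmin(np.convolve(w[lo:hi],np.ones(7)/7,'valid'))+3;h=100.
    l=c
    while w[l]<h:l-=1
    rr=c
    while w[rr]<h:rr+=1
    return l+(w[l]-h)/(w[l]-w[l+1]),rr-(w[rr]-h)/(w[rr]-w[rr-1])
if __name__=='__main__':
    g=np.mean([vision.capture('scene').astype(float).mean(2) for _ in range(2)],0)
    for r in(197,198,199,200): print(r,np.round([*edges(a,r,208,225),*edges(g*.888,r,200,225)],2))
    s=bot.read_state();print(s['position'],s['force'])
E
python3 -m handwheel '[{"delta_rot":[0,0,0],"xyz":[1,-3,0],"hand":1},{"delta_rot":[0,0,0],"xyz":[3,-6,0],"hand":1},{"delta_rot":[0,0,0],"xyz":[5,-9,0],"hand":1},{"delta_rot":[0,0,0],"xyz":[6,-11,0],"hand":1},{"delta_rot":[0,0,0],"xyz":[7,-13,0],"hand":1}]';python3 col.py
```

```text
time_s: 13.92
position: [0.5723, -0.0241, 0.0787]
tcp_rot: [[-0.953, 0.302, 0.0], [0.302, 0.953, -0.0], [-0.0, -0.0, -1.0]]
force: [2.0, 2.4, 0.3]
opening: 0.008
grasp_force: 1.2
197 [212.54 220.02 211.15 218.47]
198 [212.81 220.   211.46 218.45]
199 [212.89 220.03 211.6  218.46]
200 [213.18 220.44 211.65 218.94]
[ 0.57210229 -0.02429114  0.07863729] [1.44941722 0.29748217 0.37195429]
```

```bash
python3 -m handwheel '[{"delta_rot":[0,0,0],"xyz":[0.5,-0.5,0],"hand":1},{"delta_rot":[0,0,0],"xyz":[0.5,-1,0],"hand":1},{"delta_rot":[0,0,0],"xyz":[1,-1.5,0],"hand":1},{"delta_rot":[0,0,0],"xyz":[1,-2,0],"hand":1},{"delta_rot":[0,0,0],"xyz":[1,-2,0],"hand":1}]';python3 col.py
```

```text
time_s: 14.65
position: [0.5709, -0.0257, 0.0787]
tcp_rot: [[-0.953, 0.302, -0.0], [0.302, 0.953, -0.0], [-0.0, -0.0, -1.0]]
force: [1.5, 0.8, 0.7]
opening: 0.004
grasp_force: 1.0
197 [212.54 220.02 211.99 219.38]
198 [212.81 220.   212.29 219.36]
199 [212.89 220.03 212.54 219.38]
200 [213.18 220.44 212.65 219.76]
[ 0.57087271 -0.02569674  0.07865528] [1.34490482 0.63781902 0.71179027]
```

About 1.3° remains. I'll retreat to the earlier wrist viewpoint and compare it with the starting picture.

```bash
python3 -m handwheel '[{"delta_rot":[0,0,0],"xyz":[-9,7,0],"hand":1},{"delta_rot":[0,0,0],"xyz":[-18,14,0],"hand":1},{"delta_rot":[0,0,0],"xyz":[-18,14,-50],"hand":1},{"delta_rot":[0,0,0],"xyz":[-18,14,-100],"hand":1},{"delta_rot":[0,0,0],"xyz":[-18,14,-119],"hand":1}]'
python3 -m handwheel '[{"delta_rot":[0,0,0],"xyz":[0,0,0],"hand":1},{"delta_rot":[0,0,0],"xyz":[0,0,0],"hand":1},{"delta_rot":[0,0,0],"xyz":[0,0,0],"hand":1},{"delta_rot":[0,0,0],"xyz":[0,0,0],"hand":1},{"delta_rot":[0,0,0],"xyz":[0,0,0],"hand":1}]'
python3 col.py
python3 - <<'E'
from h import *
b=vision.capture('wrist')[:,:,::-1].copy();cv2.imwrite('pics/w9.png',b);a=cv2.imread('pics/w1.png')
for im in(a,b):
    m=((im.max(2)<30)*255).astype(np.uint8);m[190:]=0;m[:125]=0;m[:,:195]=0;m[:,245:]=0
    n,l,st,ce=cv2.connectedComponentsWithStats(m);k=1+np.argmax(st[1:,4]);print(ce[k],st[k])
sh,_=cv2.phaseCorrelate(a[170:210,150:210,0].astype(np.float64),b[170:210,150:210,0].astype(np.float64));print('eraser shift',sh)
f=lambda i:cv2.resize(i[110:190,180:280],(400,320),interpolation=cv2.INTER_CUBIC)
cv2.imwrite('pics/cmp.png',np.hstack([f(a),f(b)]))
E
```

```text
time_s: 15.38
position: [0.5945, -0.0179, 0.201]
tcp_rot: [[-0.953, 0.301, 0.005], [0.301, 0.953, -0.001], [-0.005, 0.0, -1.0]]
force: [0.4, 0.7, -2.5]
opening: 0.003
grasp_force: 0.0
time_s: 16.0
position: [0.592, -0.0177, 0.197]
tcp_rot: [[-0.953, 0.302, -0.001], [0.302, 0.953, 0.0], [0.001, -0.0, -1.0]]
force: [0.1, -0.5, -0.6]
opening: 0.005
grasp_force: 0.0
197 [212.54 220.02 211.99 219.43]
198 [212.81 220.   212.46 219.4 ]
199 [212.89 220.03 212.52 219.42]
200 [213.18 220.44 212.57 219.81]
[ 0.59217175 -0.01773895  0.19735836] [-1.01679949 -0.61425696  0.58157996]
[222.78012048 149.30421687] [208 138  26  28 332]
[223.33027523 148.54434251] [209 138  26  28 327]
eraser shift (-0.026870017205244068, -1.4587122475832146)
```

View pics/cmp.png

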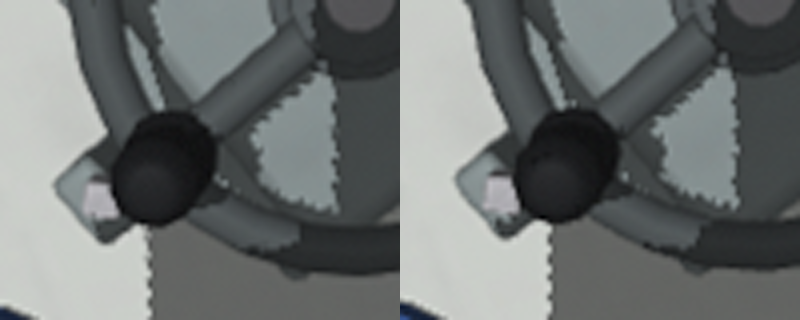

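The two close-ups match: handle beside the pointer tip, left crop (165,165) and right crop (565,165), wheel and post identical to within about 1°. Last, a numeric check of the bearing to the pointer.

Run:
```python
from h import *
hub=ray('wrist',(269,108),.088)[:2]
B=lambda q:(round(float(np.hypot(*(q[:2]-hub)))*1000,1),round(float(np.degrees(np.arctan2(*(q[:2]-hub)[::-1]))),1))
print(hub,'pointer',B(ray('wrist',(204.5,157.5),.065)))
# handle top cap centre (crop 2) and spoke midline at the hub side / near handle
print('top',B(ray('wrist',(180+155/4,110+178/4),.122)),'spoke',B(ray('wrist',(180+255/4,110+88/4),.080)),B(ray('wrist',(180+232/4,110+108/4),.080)))
```

```text
[0.52769805 0.01451311] pointer (77.9, -70.0)
top (54.2, -67.2) spoke (31.1, -64.0) (38.0, -64.6)
```

I'm 1–2° short in every measure, so one gentle nudge of about 1.3 mm, then clear off.

```bash
python3 -m handwheel '[{"delta_rot":[0,0,0],"xyz":[0,0,50],"hand":1},{"delta_rot":[0,0,0],"xyz":[0,0,100],"hand":1},{"delta_rot":[0,0,0],"xyz":[0,0,119],"hand":1},{"delta_rot":[0,0,0],"xyz":[5,-4,119],"hand":1},{"delta_rot":[0,0,0],"xyz":[10,-8,119],"hand":1}]'
python3 -m handwheel '[{"delta_rot":[0,0,0],"xyz":[4,-3,0],"hand":1},{"delta_rot":[0,0,0],"xyz":[6,-5,0],"hand":1},{"delta_rot":[0,0,0],"xyz":[8,-6,0],"hand":1},{"delta_rot":[0,0,0],"xyz":[8.5,-6.5,0],"hand":1},{"delta_rot":[0,0,0],"xyz":[9,-7,0],"hand":1}]'; python3 col.py
```

```text
time_s: 16.77
position: [0.5807, -0.0227, 0.0796]
tcp_rot: [[-0.953, 0.302, 0.002], [0.302, 0.953, -0.0], [-0.002, 0.0, -1.0]]
force: [-0.2, -0.2, -0.1]
opening: 0.005
grasp_force: 0.0
time_s: 17.4
position: [0.5709, -0.0262, 0.0791]
tcp_rot: [[-0.953, 0.302, 0.003], [0.302, 0.953, -0.0], [-0.003, 0.001, -1.0]]
force: [2.3, 1.5, 1.5]
opening: 0.009
grasp_force: 1.1
197 [212.54 220.02 212.22 219.59]
198 [212.81 220.   212.54 219.55]
199 [212.89 220.03 212.61 219.49]
200 [213.18 220.44 212.65 219.81]
[ 0.570696   -0.02631843  0.07906215] [2.21809312 1.89753422 1.97490063]
```

```bash
python3 -m handwheel '[{"delta_rot":[0,0,0],"xyz":[0.5,-0.5,0],"hand":1},{"delta_rot":[0,0,0],"xyz":[0.5,-0.5,0],"hand":1},{"delta_rot":[0,0,0],"xyz":[-8,6,0],"hand":1},{"delta_rot":[0,0,0],"xyz":[-18,14,0],"hand":1},{"delta_rot":[0,0,0],"xyz":[-18,14,-40],"hand":1}]'
python3 -m handwheel '[{"delta_rot":[0,0,0],"xyz":[0,0,-40],"hand":1},{"delta_rot":[0,0,0],"xyz":[-30,20,-80],"hand":1},{"delta_rot":[0,0,0],"xyz":[-60,40,-100],"hand":1},{"delta_rot":[0,0,0],"xyz":[-60,40,-100],"hand":1},{"delta_rot":[0,0,0],"xyz":[-60,40,-100],"hand":1}]'; python3 col.py
python3 - <<'E'
import numpy as np,cv2
from rig import vision
a=cv2.imread('pics/scene0.png').mean(2);b=vision.capture('scene').mean(2)
for n,(y,x) in dict(weight=(267,249),ring=(256,261),shim=(248,174)).items():
    f=lambda i:i[y-11:y+12,x-11:x+12].astype(np.float64)
    print(n,cv2.phaseCorrelate(f(a),f(b)))
E
```

```text
time_s: 18.12
position: [0.5896, -0.0174, 0.1158]
tcp_rot: [[-0.953, 0.301, -0.008], [0.301, 0.953, 0.002], [0.008, -0.001, -1.0]]
force: [0.3, -0.5, -0.3]
opening: 0.006
grasp_force: 0.0
time_s: 18.75
position: [0.6589, 0.002, 0.2172]
tcp_rot: [[-0.953, 0.302, -0.004], [0.302, 0.953, 0.0], [0.004, -0.001, -1.0]]
force: [0.5, -0.1, -1.4]
opening: 0.007
grasp_force: 0.0
197 [212.54 220.02 212.82 220.4 ]
198 [212.81 220.   212.96 220.31]
199 [212.89 220.03 213.46 220.33]
200 [213.18 220.44 213.49 220.78]
[0.65834587 0.00176471 0.21693499] [ 0.87600863 -0.30279177 -0.30027844]
weight ((0.041216239141890654, 0.035268246637690126), 0.9980262302167264)
ring ((-0.02219651161679792, 0.050377806938437075), 0.9989320162936706)
shim ((0.15682432128124368, -0.6942466434709953), 0.47984524921209726)
```

```bash
python3 -c "
from rig import workorder;print(workorder.hand_in())"
```

```text
the job is handed in; nothing more can be done
None
```

I pushed the hand wheel clockwise through one full turn by its handle, which stopped within about 1° of where it started at the pointer; the job is handed in with the arm clear. The ring and weight show no movement and I saw no sign the shim or eraser moved (less certain), but I did not recheck the screwdriver and marker.

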